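# Top up the vibratory tumbler with porcelain balls from a pouring pan

### The job

Top up the vibratory tumbler: carry the steel pan of six porcelain balls to it, lower the pan level until its pouring lip rests lightly on the rim of the bowl, and only then tip it so that all six balls roll into the bowl; keep the lip down close to the rim while they roll, so that none drops from a height or escapes, and do not lean on the bowl, which rides on soft springs. Then stand the empty pan upright on the bench and let go of it. Leave the tin, the glass jar and the black bracket where they are.

Things in the scene. Friction and masses are not known exactly. Their poses are not given: they have to be found in the camera images.
- pan: Loose sheet-steel pouring pan, open on top, about 0.25 kg. Origin: centre of the underside of its flat floor; +z up, pouring lip towards -x. Flat floor 105 mm long (x -52 to +52 mm), 84 mm wide outside, 76 inside, 4 mm thick; rear and side walls 45 mm high, 4 mm thick. It has no front wall, only the ramp (ramp) that rises to the lip.
- ramp (a point): Fold under the pan, at (-52, 0, 0) mm in its frame, where the floor becomes a full-width ramp, 4 mm thick, 52 mm long, rising 20 degrees towards -x; side walls 34 mm high run along it. Only the ramp keeps the balls in: they roll out once the pan is tipped lip-down by more than 20 degrees, and all leave by 45 degrees.
- lip (a point): Middle of the upper edge of the pan's lip, the end of the ramp, at (-100, 0, 20) mm in the pan's frame; its lower edge is at (-101, 0, 18) mm. Same axes as the pan.
- grip (a point): Centre of the pan's wooden grip, at (0, 0, 85) mm in the pan's frame. The grip is the bar of a stirrup handle that stands over the middle of the pan on two steel straps: flat-sided, along the pan's y, 81 mm long, 16 mm thick in x, 22 mm high. Pinch it from above across its 16 mm, closing along the pan's x.
- tumbler: Bench-top vibratory tumbler, fixed to the bench. Origin: on its vertical axis at bench level, z up; it is round. Grey cast base 176 mm across, 70 mm high; above it, on four coil springs, an open round grey plastic bowl. Bowl floor 67 mm below the rim; a cone in the middle (52 mm across at the foot, 28 at the top) ends 20 mm below the rim, its 8 mm stud 2 mm below the rim.
- mouth (a point): Point fixed to the tumbler's base, on its axis 175 mm above the bench: about the mean height of the bowl's rim (216 mm across outside, 206 inside). The true rim stands anywhere from 160 to 181 mm above the bench, as the bowl's weight varies and sinks its springs; this is not reported, so feel for it. The springs give about 1 mm per newton pressed down, up to some 15 mm more.
- ball0: One of six white porcelain balls, 26 mm in diameter, 22 g, loose in the pan at the start. Origin: its centre.
- ball1: One of six white porcelain balls, 26 mm in diameter, 22 g, loose in the pan at the start. Origin: its centre.
- ball2: One of six white porcelain balls, 26 mm in diameter, 22 g, loose in the pan at the start. Origin: its centre.
- ball3: One of six white porcelain balls, 26 mm in diameter, 22 g, loose in the pan at the start. Origin: its centre.
- ball4: One of six white porcelain balls, 26 mm in diameter, 22 g, loose in the pan at the start. Origin: its centre.
- ball5: One of six white porcelain balls, 26 mm in diameter, 22 g, loose in the pan at the start. Origin: its centre.
- tin: Bystander: upright oblong metal can, 36 x 70 mm, 112 mm high plus a spout to 156 mm. Origin: centre of its underside.
- jar: Bystander: open glass jar, 66 mm across, 84 mm high. Origin: centre of its underside.
- bracket: Bystander: black die-cast hinge bracket lying flat, 92 x 62 mm, plate 10 mm thick, knuckle up to 28 mm. Origin: centre of its underside.
Not all that is in view belongs to the job. What is meant by the pan is not orange, and is the larger of those in its own colour.

How it is judged:
On the way, in this order (a step that is already met when the one before it is completed fails the run):
1. the pan's lip end rests on the bowl with all six balls still in the pan, for 0.3 s (contact force between pan and tumbler above 0.5 N and distance between each of ball0, ball1, ball2, ball3, ball4, ball5 and pan below 0.108 m and angle between pan's own z axis and vertical below 0.35 rad and z of lip in the frame of tumbler above 0.145 m and horizontal distance between lip and tumbler below 0.11 m), for 0.3 s.
2. all six balls are in the tumbler's bowl (horizontal distance between each of ball0, ball1, ball2, ball3, ball4, ball5 and tumbler below 0.1 m and height (world z) of ball0 between 0.09 and 0.163 m and height (world z) of ball1 between 0.09 and 0.163 m and height (world z) of ball2 between 0.09 and 0.163 m and height (world z) of ball3 between 0.09 and 0.163 m and height (world z) of ball4 between 0.09 and 0.163 m and height (world z) of ball5 between 0.09 and 0.163 m), for 0.2 s.
At the end, for the whole second after the job is handed in: All six balls are in the tumbler's bowl (centres within 100 mm of its axis and between 90 and 163 mm above the bench), and the pan stands released, at rest and upright (within 0.1 rad) on the bench (underside within 10 mm of it) (all of step 2 and angle between pan's own z axis and vertical below 0.1 rad and height (world z) of pan below 0.01 m and linear speed of pan below 0.03 m/s and contact force between pan and the fingers below 0.1 N); the robot touches nothing.
It fails at once if a ball leaves the pan from a height: a ball outside the pan with its centre more than 45 mm above the bowl's mean rim height (i.e. above 220 mm) ((distance between ball0 and pan above 0.125 m and height (world z) of ball0 above 0.22 m) or (distance between ball1 and pan above 0.125 m and height (world z) of ball1 above 0.22 m) or (distance between ball2 and pan above 0.125 m and height (world z) of ball2 above 0.22 m) or (distance between ball3 and pan above 0.125 m and height (world z) of ball3 above 0.22 m) or (distance between ball4 and pan above 0.125 m and height (world z) of ball4 above 0.22 m) or (distance between ball5 and pan above 0.125 m and height (world z) of ball5 above 0.22 m)).
It fails at once if a ball is spilled (outside the pan and lower than 60 mm above the bench) ((distance between ball0 and pan above 0.125 m and height (world z) of ball0 below 0.06 m) or (distance between ball1 and pan above 0.125 m and height (world z) of ball1 below 0.06 m) or (distance between ball2 and pan above 0.125 m and height (world z) of ball2 below 0.06 m) or (distance between ball3 and pan above 0.125 m and height (world z) of ball3 below 0.06 m) or (distance between ball4 and pan above 0.125 m and height (world z) of ball4 below 0.06 m) or (distance between ball5 and pan above 0.125 m and height (world z) of ball5 below 0.06 m)).
It fails at once if the pan presses on the tumbler with more than 8 N (contact force between pan and tumbler above 8 N).
It fails at once if the tin, the jar or the bracket is moved more than 20 mm (distance of any of tin, jar, bracket from where it was at the start of the episode above 0.02 m).
It also fails if it takes over 72 s, if anything falls off the work surface, if the arm or the gripper's body presses on something with over 40 N, if the wrist force passes 120 N, or if a joint passes its speed limit or range.

### The arm

A 6-joint arm with a two-finger parallel gripper is mounted at the origin on the work surface. World frame = base frame: x ahead of the robot, y to its left, z up, the work surface at z = 0. Lengths are in m, angles in rad, forces in N, time in s.
With the tool pointing down it reaches from about 0.275 to 0.75 m from the base axis. Payload 10.2 kg.
Tool frame: the origin (TCP) lies on the centre line of the jaws, within the pads' length; the fingertips stand bot.nose_length ahead of it and the grasp point (between the pads) lies 11 mm behind it (bot.nose_length is the distance from the TCP to the fingertips, in m); z points along the fingers, y is the line along which they close (so a half turn about z gives the same grasp; the last joint's range is limited). The gripper opens to 85 mm and grips with 20 to 120 N. Pads are 22 mm wide; open, the fingers measure 114 mm over their backs; the gripper's body (76 mm by 85 mm) begins 54 mm behind the grasp point. The pads swing forward as they close: fully open they stand 13 mm farther back than shut.
Start: joints at [-1.433, 0.313, 1.498, -0, 1.331, -0.223], TCP at [0.185, -0.491, 0.239] pointing down, gripper open.
Joint ranges: [-2.94, 2.94], [-0.97, 2.17], [0.19, 2.56], [-1.23, 4.37], [0.02, 3.11], [-2.88, 2.88]. Speed limits (rad/s): [2.39, 2.39, 3.01, 3.14, 3.14, 3.14].

### API

Orientations are given as [roll, pitch, yaw] about the fixed x, y, z axes, in that order (R = Rz(yaw) Ry(pitch) Rx(roll)).
In Python, from station import bot gives the robot as it stands. The module is installed in compiled form; this text tells all that it offers.
- The arm moves only by the tool servo_tool, never from a script. Its arguments are lists of equal length, an entry for each row: "slide": the shift along the tool's x, y, z in m, a list of three; "dr": the turn, a rotation vector about the tool's x, y, z in degrees, a list of three; "jaw": the finger opening in m, from 0 to 0.0854. A call has 1 to 12 rows; each row is the pose to reach, as a shift and turn from the pose commanded when the call began, along the tool's axes at that moment; what a row does not reach only later rows make up. A row lasts 1/10 s, in which the tool goes at most 50 mm and 8.59 degrees, less where a joint would pass 70% of its speed; a pose out of reach is approached as far as the arm can. A call with a gripper value outside its range is refused whole. The fingers move at their own pace and stop on an object; "newtons" is the grip in N (left out, the last holds). Time passes only in rows, so rows that repeat a pose let the fingers close. It gives the time, the measured TCP pose, the force, the opening and the grip force at its end, in the units of the state.
- bot.state(): the state, without advancing time (a new reading comes with each control period).
- bot.snapshot(name): name is "scene" or "top"; returns a dict with "frame" (384x512x3 uint8, blue, green, red), "z_map" (384x512 float32, m along the optical axis (not along the pixel's ray), 0 where there is no reading), "fx", "fy", "cx", "cy" (pixels), "camera_from_world" (4x4, takes a point from world to camera coordinates). Camera axes: x right, y up, looking along -z (the intrinsics and any distortion apply to the point x, -y, -z); pixel columns grow to the right and rows downward; lengths in m; the calibration is good to about 2 mm. A picture is of the moment at which its call begins.
- bot.job_done(): hands the job in; it is judged then, once.
Trained networks look in the newest picture that a camera, given by its name, has taken for a name from the list of things; names that differ only in an ending like _2 or _b are one class to them, and where a whole thing is asked for, a point or a joint stands for the part that bears it (a point fixed in the world has none). Each returns a list of dicts, best first, with "conf" (0 to 1); they miss things now and then, are a little off and sometimes report something else, mostly with a low value. They report only what shows in the picture. A call takes as long as a camera call. They do not tell look-alikes from the thing itself.
- bot.find_in(camera, name): "box" ([centre column, centre row, width, height] in pixels, round what is visible of it).
- bot.outline_of(camera, name): "mask" (384x512 bool, what is visible of it) and "box" ([centre column, centre row, width, height] in pixels, round what is visible of it).
- bot.pinpoint(camera, name): "centre" ([row, column] in pixels: a listed point, or the origin of a listed thing).
The state is a dict: "time_s": time; "q": joint angles; "dq": joint speeds; "joint_torque": joint torques, N m; "tcp_pos": TCP position; "orientation": TCP orientation; "wrist_force": force on the tool from outside, world axes, zero at the start; "torque": the same for the moment, N m; "finger_gap": finger opening in m; "finger_force": force on a finger pad.
Only numpy, scipy, OpenCV 4.12 (cv2) and the standard library are available. Lean on these libraries where they do the work, as an engineer would, in place of code of your own. Each camera call takes 0.05 s, during which the arm holds its last target. There are 200 camera calls.

## Working session

There is one attempt and no reset: what is moved stays moved. The work goes in short steps, Python scripts to look and compute and a tool call to move; the robot and the scene stay as the last step left them, time stands still between calls to the robot, and variables do not carry over. Pictures are saved under pics/ and viewed, at most 10 in all, crops included, and the job is handed in when it is done.

Besides the shell and the picture viewer there is one more tool, called after ">>>" as name(argument=value, ...) on one line, values as JSON. servo_tool: Moves the arm, as the interface text tells. Its arguments: {"type":"object","properties":{"slide":{"type":"array","items":{"type":"array","items":{"type":"number"}}},"dr":{"type":"array","items":{"type":"array","items":{"type":"number"}}},"jaw":{"type":"array","items":{"type":"number"}},"newtons":{"type":"number"}},"required":["slide","dr","jaw"]}

```bash
mkdir -p pics; cat > h.py <<'E'
import numpy as np, cv2
from station import bot
def w2p(s,p):
    c=s["camera_from_world"]@np.r_[p,1]; return s["cx"]+s["fx"]*c[0]/-c[2], s["cy"]+s["fy"]*-c[1]/-c[2]
def cloud(s):
    z=s["z_map"]; v,u=np.mgrid[:z.shape[0],:z.shape[1]]
    P=np.stack([(u-s["cx"])/s["fx"]*z,-(v-s["cy"])/s["fy"]*z,-z,np.ones_like(z)],-1)
    W=(P@np.linalg.inv(s["camera_from_world"]).T)[...,:3]; W[z==0]=np.nan; return W
E
python3 - <<'E'
from h import *
S={}
for c in("scene","top"):
    s=bot.snapshot(c); S[c]=s; W=cloud(s)
    print(c,np.linalg.inv(s["camera_from_world"])[:3,3].round(3), s["fx"])
    for n in ("pan","tumbler","ball0","tin","jar","bracket"):
        for d in bot.outline_of(c,n)[:6]:
            m=d["mask"]; print(n,round(d["conf"],2),np.round(d["box"]),np.nanmedian(W[m],0).round(3),np.nanmax(W[m][:,2]).round(3))
    for n in ("grip","lip","ramp","pan","mouth","tumbler"):
        for d in bot.pinpoint(c,n)[:3]:
            r,q=np.round(d["centre"]).astype(int); print(" pt",n,round(d["conf"],2),r,q,W[min(r,383),min(q,511)].round(3))
cv2.imwrite("pics/a.png",np.vstack([S["scene"]["frame"]]) ); cv2.imwrite("pics/b.png",S["top"]["frame"])
print(bot.nose_length,bot.state())
E
```

```text
scene [ 1.107 -0.592  0.84 ] 384.7877959526215
pan 0.91 [270. 184.  44.  41.] [0.466 0.238 0.035] 0.101
pan 0.85 [309. 210.  37.  30.] [0.625 0.23  0.021] 0.113
tumbler 0.81 [179. 249.  88.  96.] [ 0.513 -0.189  0.109] 0.169
ball0 0.73 [180. 251.  84.  92.] [ 0.513 -0.189  0.109] 0.169
tin 0.96 [286. 231.  30.  46.] [0.663 0.053 0.077] 0.16
jar 0.9 [254. 268.  25.  35.] [ 0.668 -0.085  0.057] 0.088
bracket 0.71 [317. 175.  30.  19.] [0.538 0.437 0.011] 0.032
bracket 0.56 [178. 250.  90.  92.] [ 0.513 -0.19   0.109] 0.169
 pt grip 0.92 194 235 [0.446 0.09  0.086]
 pt grip 0.89 203 305 [0.621 0.227 0.055]
 pt grip 0.84 174 269 [0.465 0.238 0.091]
 pt lip 0.83 174 258 [0.376 0.289 0.022]
 pt lip 0.61 201 316 [0.62  0.299 0.017]
 pt ramp 0.96 184 264 [0.417 0.272 0.006]
 pt ramp 0.7 219 223 [0.463 0.015 0.042]
 pt ramp 0.59 209 316 [0.653 0.245 0.035]
 pt pan 0.95 217 302 [0.637 0.19  0.029]
 pt pan 0.91 213 240 [0.487 0.067 0.046]
 pt pan 0.64 192 273 [0.503 0.214 0.048]
 pt mouth 0.82 228 180 [ 0.442 -0.131  0.098]
 pt tumbler 0.93 274 189 [ 0.592 -0.232  0.111]
top [0.433 0.087 1.184]
[... 1160 characters left out ...]
s': 1.3, 'q': array([-1.43339331e+00,  3.12901257e-01,  1.49767813e+00,  1.18924858e-05,
        1.33098382e+00, -2.23408723e-01]), 'dq': array([ 2.18533675e-03, -6.60933259e-04, -5.14149863e-04, -4.64255215e-04,
        1.44230490e-03,  6.71799897e-05]), 'joint_torque': array([ 1.71535103e-04, -4.12167692e+01, -2.59896952e+01, -1.86736361e-04,
        5.43763799e-04, -1.09431645e-05]), 'tcp_pos': array([ 0.18533244, -0.49121931,  0.23930178]), 'orientation': array([ 3.14156137e+00, -4.73908615e-06,  3.60808913e-01]), 'wrist_force': array([-0.82534901, -0.36380854,  0.01255537]), 'torque': array([ 0.0199008 , -0.00455915, -0.0047966 ]), 'finger_force': 0.0, 'finger_gap': 0.08558061890484003}
```

View pics/a.png

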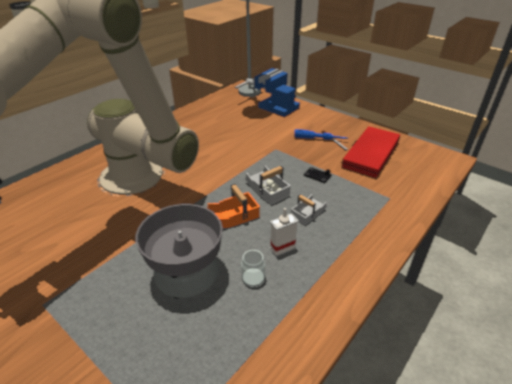

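View pics/b.png

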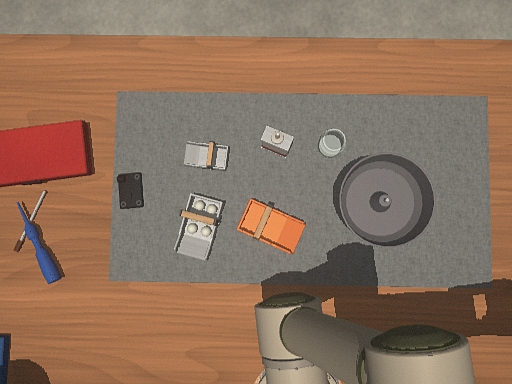

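Three look-alike pans show in the top view: a large steel one with balls at (200,226), a small steel one at (206,157) and an orange one at (271,226). The steel, larger one at (200,226) fits the description. I'll confirm it in a crop and measure.

```bash
python3 - <<'E'
from h import *
from scipy.optimize import least_squares
for c in("top","scene"):
    s=bot.snapshot(c); W=cloud(s)
    if c=="top": cv2.imwrite("pics/c.png",cv2.resize(s["frame"][130:280,160:320],None,fx=4.5,fy=4,interpolation=cv2.INTER_CUBIC))
    # rim
    d=np.hypot(W[...,0]-.515,W[...,1]+.197)
    m=(d<.13)&(d>.085)&(W[...,2]>.15)&(W[...,2]<.185); p=W[m]
    r=least_squares(lambda x:np.hypot(p[:,0]-x[0],p[:,1]-x[1])-x[2],[.515,-.197,.105],loss="soft_l1",f_scale=.003).x
    print(c,"rim",r.round(4),m.sum(),np.percentile(p[:,2],[10,50,80,90,95]).round(4))
    # bar
    m=(np.hypot(W[...,0]-.46,W[...,1]-.245)<.07)&(W[...,2]>.075); p=W[m]
    (cx,cy),(a,b),an=cv2.minAreaRect((p[:,:2]*1000).astype(np.float32))
    v=np.linalg.svd(p[:,:2]-p[:,:2].mean(0))[2][0]
    print("bar",m.sum(),p.mean(0).round(4),cx,cy,a,b,np.degrees(np.arctan2(v[1],v[0])),np.percentile(p[:,2],[50,90]).round(4))
    # pan body
    m=(np.hypot(W[...,0]-.44,W[...,1]-.25)<.10)&(W[...,2]>.008)&(W[...,2]<.055)
    n,l,st,_=cv2.connectedComponentsWithStats(m.astype(np.uint8))
    k=1+np.argmax(st[1:,4]); p=W[l==k]
    R=cv2.minAreaRect((p[:,:2]*1000).astype(np.float32)); print("body",R,p.mean(0).round(3))
E
```

```text
top rim [ 0.5087 -0.1812  0.1038] 1034 [0.1541 0.1623 0.1644 0.1654 0.1661]
bar 260 [0.4639 0.25   0.0941] 464.1252746582031 251.21926879882812 90.59297180175781 15.964439392089844 75.45112112176069 [0.0944 0.0973]
body ((440.527587890625, 254.4298553466797), (91.47525024414062, 155.2896728515625), 75.5468978881836) [0.428 0.259 0.027]
scene rim [ 0.5092 -0.1828  0.1038] 1051 [0.1519 0.1612 0.165  0.1658 0.1664]
bar 181 [0.4656 0.2465 0.0905] 463.7553405761719 250.93887329101562 91.16517639160156 22.62489128112793 -105.58482182048998 [0.0923 0.0978]
body ((439.380126953125, 255.99368286132812), (94.05986785888672, 159.6944122314453), 77.205078125) [0.457 0.249 0.03 ]
```

View pics/c.png

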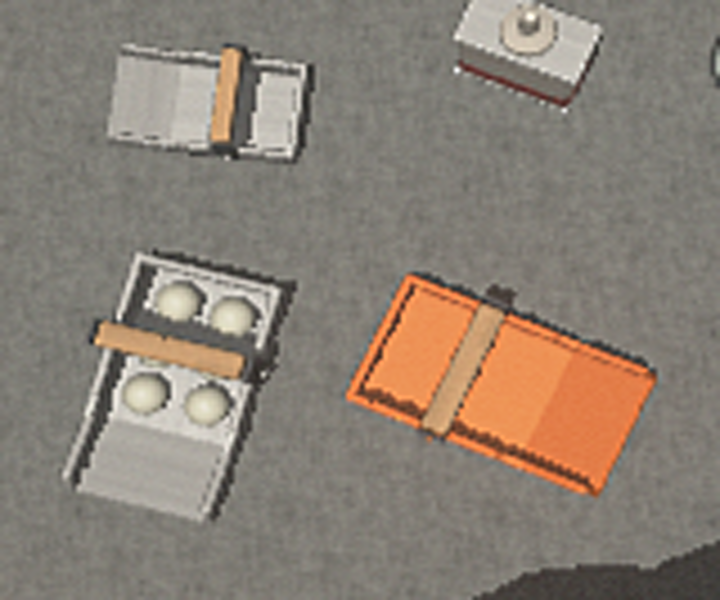

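The crop shows the large steel pan with white balls at crop (180,390), top-view pixel (200,226). The small steel pan at (206,157) is a decoy and so is the orange one. The tumbler axis is at about (0.509,-0.182), with the rim near z 0.166. Next is a dry run of the tilt above the pour place with the gripper empty, to check it's reachable.

```bash
cat >> h.py <<'E'
from scipy.spatial.transform import Rotation as Ro
def rel(pos,yaw,tilt=0,src=None):
    """slide (m), dr (deg) from current (or src=(pos,yaw,tilt)) to world TCP pos, tool yaw deg, tilt deg lip-down"""
    f=lambda y,t: Ro.from_euler('xyz',[np.pi,0,np.radians(y)])*Ro.from_euler('x',-t,degrees=True)
    if src is None: st=bot.state(); p0,R0=st["tcp_pos"],Ro.from_euler('xyz',st["orientation"])
    else: p0,R0=np.array(src[0]),f(*src[1:])
    return R0.inv().apply(np.array(pos)-p0).round(4),np.degrees((R0.inv()*f(yaw,tilt)).as_rotvec()).round(2)
E
python3 - <<'E'
from h import *
a=((.38,0,.28),120,0); b=((.509,.016,.28),180,0); c=((.509,.016-.0675,.335),180,45)
print(rel(*a)); print(rel(*b,src=a)); print(rel(*c,src=b))
E
```

```text
(array([ 0.3555, -0.3909, -0.0407]), array([ -0.  ,  -0.  , -99.33]))
(array([-0.0506,  0.1197,  0.    ]), array([  0.,   0., -60.]))
(array([-0.    , -0.0675, -0.055 ]), array([-45.,   0.,   0.]))
```

>>> servo_tool(slide=[[0.03,-0.0326,-0.0034],[0.06,-0.065,-0.007],[0.09,-0.098,-0.01],[0.12,-0.13,-0.014],[0.15,-0.163,-0.017],[0.18,-0.196,-0.02],[0.21,-0.228,-0.024],[0.24,-0.26,-0.027],[0.27,-0.293,-0.031],[0.3,-0.326,-0.034],[0.33,-0.36,-0.037],[0.355,-0.391,-0.041]], dr=[[0,0,-8.3],[0,0,-16.6],[0,0,-24.9],[0,0,-33.2],[0,0,-41.5],[0,0,-49.8],[0,0,-58.1],[0,0,-66.4],[0,0,-74.7],[0,0,-83],[0,0,-91.3],[0,0,-99.3]], jaw=[0.085,0.085,0.085,0.085,0.085,0.085,0.085,0.085,0.085,0.085,0.085,0.085])

```text
time_s: 2.6
tcp_pos: [0.3797, 0.0021, 0.2806]
orientation: [3.141, 0.0, 2.1]
wrist_force: [0.8, -1.3, 0.7]
finger_gap: 0.0846
finger_force: 0.0
```

>>> servo_tool(slide=[[-0.006,0.015,0],[-0.013,0.03,0],[-0.019,0.045,0],[-0.025,0.06,0],[-0.032,0.075,0],[-0.038,0.09,0],[-0.044,0.105,0],[-0.051,0.12,0],[-0.051,0.12,0]], dr=[[0,0,-7.5],[0,0,-15],[0,0,-22.5],[0,0,-30],[0,0,-37.5],[0,0,-45],[0,0,-52.5],[0,0,-60],[0,0,-60]], jaw=[0.085,0.085,0.085,0.085,0.085,0.085,0.085,0.085,0.085])

```text
time_s: 3.5
tcp_pos: [0.5098, 0.0157, 0.2798]
orientation: [3.141, -0.0, -3.14]
wrist_force: [-0.7, -0.3, 0.6]
finger_gap: 0.0845
finger_force: 0.0
```

>>> servo_tool(slide=[[0,-0.011,-0.009],[0,-0.022,-0.018],[0,-0.033,-0.027],[0,-0.044,-0.036],[0,-0.056,-0.046],[0,-0.0675,-0.055],[0,-0.0675,-0.055]], dr=[[-7.5,0,0],[-15,0,0],[-22.5,0,0],[-30,0,0],[-37.5,0,0],[-45,0,0],[-45,0,0]], jaw=[0.085,0.085,0.085,0.085,0.085,0.085,0.085])

```text
time_s: 4.2
tcp_pos: [0.5084, -0.0543, 0.3343]
orientation: [2.352, -0.004, 3.135]
wrist_force: [0.2, 0.1, -1.5]
finger_gap: 0.0853
finger_force: 0.0
```

```bash
python3 - <<'E'
from h import *
print(bot.state()["q"].round(2))
c=((.509,-.0515,.335),180,45); d=((.5,.1,.26),130,0); e=((.464,.251,.16),75.5,0)
print(rel(*d)); print(rel(*e,src=d)); print(rel((.464,.251,.074),75.5,src=e))
E
```

```text
[-0.63  0.37  1.36  0.64  1.88 -2.15]
(array([0.0092, 0.0559, 0.1618]), array([ 42.19, -19.77,  46.83]))
(array([0.1388, 0.0695, 0.1   ]), array([ 0. , -0. , 54.5]))
(array([ 0.   , -0.   ,  0.086]), array([0., 0., 0.]))
```

>>> servo_tool(slide=[[0.001,0.007,0.02],[0.002,0.014,0.04],[0.0035,0.021,0.06],[0.0045,0.028,0.08],[0.006,0.035,0.1],[0.007,0.042,0.12],[0.008,0.049,0.14],[0.009,0.056,0.162],[0.009,0.056,0.162]], dr=[[5.3,-2.5,5.9],[10.5,-4.9,11.7],[15.8,-7.4,17.6],[21.1,-9.9,23.4],[26.4,-12.4,29.3],[31.6,-14.8,35.1],[36.9,-17.3,41],[42.19,-19.77,46.83],[42.19,-19.77,46.83]], jaw=[0.085,0.085,0.085,0.085,0.085,0.085,0.085,0.085,0.085])

```text
time_s: 5.1
tcp_pos: [0.4987, 0.1061, 0.2597]
orientation: [-3.14, 0.008, 2.276]
wrist_force: [0.4, -0.0, 0.4]
finger_gap: 0.0851
finger_force: 0.0
```

>>> servo_tool(slide=[[0.02,0.01,0.014],[0.04,0.02,0.028],[0.06,0.03,0.043],[0.08,0.04,0.057],[0.1,0.05,0.071],[0.12,0.06,0.086],[0.139,0.0695,0.1],[0.139,0.0695,0.1],[0.139,0.0695,0.1]], dr=[[0,0,7.8],[0,0,15.6],[0,0,23.4],[0,0,31.2],[0,0,39],[0,0,46.8],[0,0,54.5],[0,0,54.5],[0,0,54.5]], jaw=[0.085,0.085,0.085,0.085,0.085,0.085,0.085,0.085,0.085])

```text
time_s: 6.0
tcp_pos: [0.4632, 0.2527, 0.1603]
orientation: [3.135, 0.002, 1.327]
wrist_force: [0.2, -0.3, 0.6]
finger_gap: 0.0846
finger_force: 0.0
```

```bash
python3 - <<'E'
from h import *
st=bot.state(); print(st["tcp_pos"],st["orientation"]); print(rel((.464,.251,.074),75.5))
E
```

```text
[0.46322108 0.2526842  0.16025446] [3.13498518e+00 2.42396912e-03 1.32745514e+00]
(array([-0.0012,  0.0006,  0.0863]), array([0.38, 0.14, 0.56]))
```

>>> servo_tool(slide=[[-0.001,0.001,0.02],[-0.001,0.001,0.04],[-0.001,0.001,0.06],[-0.001,0.001,0.075],[-0.001,0.001,0.086],[-0.001,0.001,0.086],[-0.001,0.001,0.086]], dr=[[0.4,0.1,0.5],[0.4,0.1,0.5],[0.4,0.1,0.5],[0.4,0.1,0.5],[0.4,0.1,0.5],[0.4,0.1,0.5],[0.4,0.1,0.5]], jaw=[0.085,0.085,0.085,0.085,0.085,0.085,0.085])

```text
time_s: 6.7
tcp_pos: [0.4649, 0.2511, 0.0745]
orientation: [-3.141, 0.0, 1.316]
wrist_force: [-0.2, -0.8, 0.4]
finger_gap: 0.0852
finger_force: 0.0
```

>>> servo_tool(slide=[[0,0,0],[0,0,0],[0,0,0],[0,0,0],[0,0,0],[0,0,0],[0,0,0],[0,0,0],[0,0,0],[0,0,0]], dr=[[0,0,0],[0,0,0],[0,0,0],[0,0,0],[0,0,0],[0,0,0],[0,0,0],[0,0,0],[0,0,0],[0,0,0]], jaw=[0.06,0.04,0.03,0.02,0.015,0.01,0.01,0.01,0.01,0.01], newtons=70)

```text
time_s: 7.7
tcp_pos: [0.4645, 0.2514, 0.0738]
orientation: [-3.14, 0.001, 1.316]
wrist_force: [1.2, 0.0, 4.5]
finger_gap: 0.0148
finger_force: 68.7
```

```bash
python3 - <<'E'
from h import *
st=bot.state(); print(st)
s=bot.snapshot("scene"); cv2.imwrite("pics/d.png",cv2.resize(s["frame"][110:270,190:370],None,fx=4,fy=3.6,interpolation=cv2.INTER_CUBIC))
E
```

```text
{'time_s': 7.7, 'q': array([2.73971087e-01, 5.11597413e-01, 1.67982312e+00, 1.66087582e-04,
       9.51612570e-01, 5.29131444e-01]), 'dq': array([ 0.00063193,  0.00122738,  0.00159325, -0.00049877,  0.00080779,
        0.00152301]), 'joint_torque': array([ 1.46698840e-01, -4.25527346e+01, -1.94444382e+01,  6.30466780e-02,
       -7.05271424e-02,  6.59326615e-03]), 'tcp_pos': array([0.46451871, 0.25138776, 0.07381459]), 'orientation': array([-3.14028098e+00,  6.10479840e-04,  1.31553988e+00]), 'wrist_force': array([1.2144874 , 0.03069257, 4.52970782]), 'torque': array([-0.05351724,  0.0265986 ,  0.04730256]), 'finger_force': 68.73189926147461, 'finger_gap': 0.014765598114032835}
```

View pics/d.png

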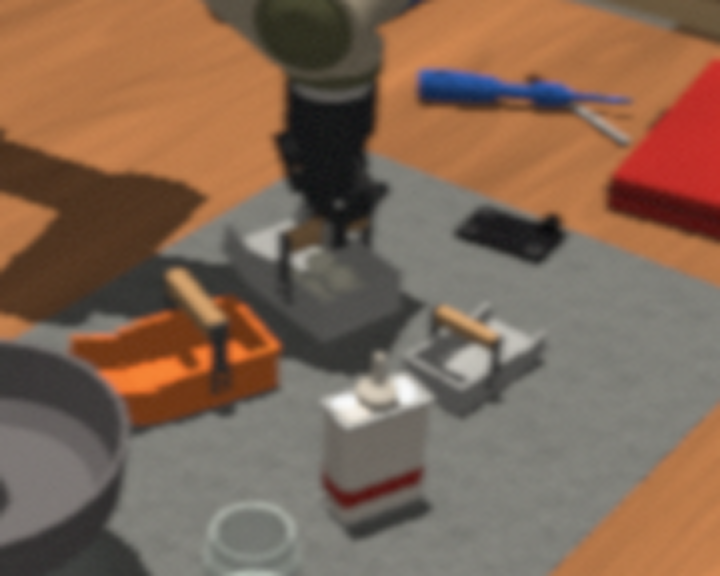

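Gripped: the gap is 14.8 mm and the grip force 69 N. The picture shows the gripper on the large steel pan's bar at about (330,240) in the crop, with everything else undisturbed. Lift and carry next.

>>> servo_tool(slide=[[0,0,-0.004],[0,0,-0.012],[0,0,-0.024],[0,0,-0.042],[0,0,-0.062],[0,0,-0.084],[0,0,-0.106],[0,0,-0.128],[0,0,-0.15],[0,0,-0.17],[0,0,-0.183],[0,0,-0.19]], dr=[[0,0,0],[0,0,0],[0,0,0],[0,0,0],[0,0,0],[0,0,0],[0,0,0],[0,0,0],[0,0,0],[0,0,0],[0,0,0],[0,0,0]], jaw=[0.01,0.01,0.01,0.01,0.01,0.01,0.01,0.01,0.01,0.01,0.01,0.01])

```text
time_s: 8.95
tcp_pos: [0.4647, 0.2515, 0.2654]
orientation: [3.142, -0.0, 1.316]
wrist_force: [1.0, -0.9, -4.2]
finger_gap: 0.0151
finger_force: 68.4
```

```bash
python3 - <<'E'
from h import *
st=bot.state(); print(st["tcp_pos"],st["orientation"],st["wrist_force"],st["torque"],st["finger_gap"])
m=((.49,.13,.264),128,0); n=((.509,.010,.264),180,0)
print(rel(*m)); print(rel(*n,src=m))
E
```

```text
[0.46471969 0.25147393 0.26540763] [ 3.14156464e+00 -1.79522415e-04  1.31565163e+00] [ 1.04041416 -0.90399227 -4.21870092] [-0.04943607 -0.05926725 -0.02671087] 0.01510880255035872
(array([-0.1112,  0.0551,  0.0014]), array([ 1.000e-02, -1.000e-02, -5.262e+01]))
(array([-0.1063, -0.0589, -0.    ]), array([  0.,   0., -52.]))
```

>>> servo_tool(slide=[[-0.003,0.0015,0],[-0.008,0.004,0],[-0.016,0.008,0],[-0.026,0.013,0],[-0.037,0.018,0],[-0.048,0.024,0],[-0.059,0.029,0],[-0.07,0.035,0],[-0.081,0.04,0],[-0.092,0.0455,0.001],[-0.102,0.0505,0.001],[-0.111,0.055,0.001]], dr=[[0,0,-1.4],[0,0,-3.8],[0,0,-7.5],[0,0,-12],[0,0,-17],[0,0,-22.5],[0,0,-28],[0,0,-33],[0,0,-38],[0,0,-43],[0,0,-48],[0,0,-52.6]], jaw=[0.01,0.01,0.01,0.01,0.01,0.01,0.01,0.01,0.01,0.01,0.01,0.01])

```text
time_s: 10.15
tcp_pos: [0.4896, 0.1296, 0.2625]
orientation: [-3.139, -0.001, 2.237]
wrist_force: [-0.1, 0.3, -4.4]
finger_gap: 0.0148
finger_force: 68.4
```

>>> servo_tool(slide=[[-0.009,-0.005,0],[-0.019,-0.0105,0],[-0.03,-0.0165,0],[-0.041,-0.0225,0],[-0.052,-0.029,0],[-0.063,-0.035,0],[-0.074,-0.041,0],[-0.084,-0.0465,0],[-0.092,-0.051,0],[-0.099,-0.055,0],[-0.104,-0.0575,0],[-0.106,-0.059,0]], dr=[[0,0,-4.5],[0,0,-9.5],[0,0,-15],[0,0,-20],[0,0,-25.5],[0,0,-31],[0,0,-36],[0,0,-41],[0,0,-45],[0,0,-48.5],[0,0,-51],[0,0,-52]], jaw=[0.01,0.01,0.01,0.01,0.01,0.01,0.01,0.01,0.01,0.01,0.01,0.01])

```text
time_s: 11.35
tcp_pos: [0.5084, 0.0099, 0.2624]
orientation: [-3.141, -0.003, -3.141]
wrist_force: [0.5, 0.4, -3.9]
finger_gap: 0.0154
finger_force: 68.4
```

>>> servo_tool(slide=[[0,0,0],[0,0,0]], dr=[[0,0,0],[0,0,0]], jaw=[0.01,0.01])

```text
time_s: 11.55
tcp_pos: [0.5085, 0.0105, 0.2626]
orientation: [-3.141, -0.002, 3.14]
wrist_force: [-0.6, 0.3, -4.2]
finger_gap: 0.015
finger_force: 68.4
```

```bash
python3 - <<'E'
from h import *
s=bot.snapshot("top");W=cloud(s); st=bot.state(); print(st["tcp_pos"],st["orientation"],st["wrist_force"],st["torque"],st["finger_gap"])
t=s["frame"][140:290,250:450].copy()
for d in bot.pinpoint("top","lip")[:2]:
    r,q=np.round(d["centre"]).astype(int); print("lip",d["conf"],r,q,W[r,q])
print("lip expected px",w2p(s,(.509,-.09,.21)))
s=bot.snapshot("scene"); f=s["frame"][140:330,110:310]
for d in bot.pinpoint("scene","lip")[:2]:
    W=cloud(s); r,q=np.round(d["centre"]).astype(int); print("lip",d["conf"],r,q,W[r,q])
print("lip expected px",w2p(s,(.509,-.09,.21)))
cv2.imwrite("pics/e.png",np.hstack([cv2.resize(t,(400,300),interpolation=2),cv2.resize(f,(400,300),interpolation=2)]))
E
```

```text
[0.50850591 0.01056754 0.26262013] [-3.14138866e+00 -2.00333528e-03  3.14072356e+00] [-0.3429221   0.29616593 -4.69446691] [ 0.09136781  0.01671279 -0.00013099] 0.015090531522455423
lip 0.94 232 297 [0.43278987 0.04507233 0.56856579]
lip 0.76 155 182 [ 0.62869195  0.31050093 -0.00279545]
lip expected px (np.float64(349.3094826315411), np.float64(196.97164958199068))
lip 0.97 202 316 [0.62052414 0.29873432 0.01261147]
lip 0.95 200 206 [ 0.51470499 -0.0886782   0.2106825 ]
lip expected px (np.float64(204.10333772533474), np.float64(199.55817806568524))
```

View pics/e.png

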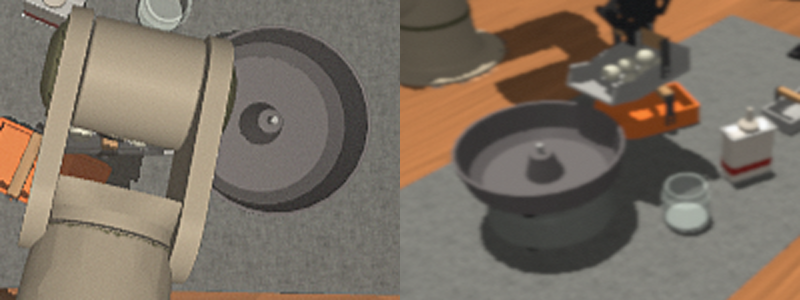

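Scene view: the lip is at about (206,200), measured at (0.515,-0.089,0.211) and expected at (0.509,-0.090,0.209). The balls are in and the lip is over the rim. Now lowering level.

>>> servo_tool(slide=[[0,0,0.003],[0,0,0.009],[0,0,0.016],[0,0,0.022],[0,0,0.026],[0,0,0.028],[0,0,0.028]], dr=[[0,0,0],[0,0,0],[0,0,0],[0,0,0],[0,0,0],[0,0,0],[0,0,0]], jaw=[0.01,0.01,0.01,0.01,0.01,0.01,0.01])

```text
time_s: 12.45
tcp_pos: [0.5085, 0.0103, 0.2344]
orientation: [-3.141, -0.002, 3.141]
wrist_force: [-0.0, -0.1, -3.9]
finger_gap: 0.0149
finger_force: 68.4
```

```bash
cat > f.py <<'E'
from h import *
s=bot.state(); print(s["time_s"],s["tcp_pos"].round(4),s["orientation"].round(4),s["wrist_force"].round(2),s["torque"].round(3))
E
python3 f.py
```

```text
12.45 [0.5085 0.0103 0.2344] [-3.1413e+00 -2.2000e-03  3.1411e+00] [-0.01 -0.1  -3.89] [0.076 0.046 0.004]
```

>>> servo_tool(slide=[[0,0,0.001],[0,0,0.002],[0,0,0.003],[0,0,0.003]], dr=[[0,0,0],[0,0,0],[0,0,0],[0,0,0]], jaw=[0.01,0.01,0.01,0.01])

```text
time_s: 12.85
tcp_pos: [0.5085, 0.0103, 0.2315]
orientation: [-3.141, -0.002, 3.141]
wrist_force: [-0.5, 0.0, -5.0]
finger_gap: 0.0151
finger_force: 68.4
```

```bash
python3 f.py
```

```text
12.85 [0.5085 0.0103 0.2315] [-3.1412e+00 -2.0000e-03  3.1412e+00] [-0.48  0.04 -5.05] [0.026 0.003 0.057]
```

>>> servo_tool(slide=[[0,0,0.001],[0,0,0.002],[0,0,0.002]], dr=[[0,0,0],[0,0,0],[0,0,0]], jaw=[0.01,0.01,0.01])

```text
time_s: 13.15
tcp_pos: [0.5085, 0.0103, 0.2295]
orientation: [-3.141, -0.002, 3.141]
wrist_force: [0.6, -0.4, -3.5]
finger_gap: 0.0151
finger_force: 68.4
```

```bash
python3 f.py
```

```text
13.15 [0.5085 0.0103 0.2295] [-3.1413e+00 -2.1000e-03  3.1412e+00] [ 0.59 -0.42 -3.48] [ 0.06  -0.004 -0.016]
```

>>> servo_tool(slide=[[0,0,0.001],[0,0,0.002],[0,0,0.002]], dr=[[0,0,0],[0,0,0],[0,0,0]], jaw=[0.01,0.01,0.01])

```text
time_s: 13.45
tcp_pos: [0.5085, 0.0103, 0.2274]
orientation: [-3.141, -0.002, 3.141]
wrist_force: [-0.3, -0.2, -3.9]
finger_gap: 0.0151
finger_force: 68.4
```

```bash
python3 f.py
```

```text
13.45 [0.5085 0.0103 0.2274] [-3.1413e+00 -2.2000e-03  3.1412e+00] [-0.29 -0.19 -3.92] [0.021 0.009 0.014]
```

>>> servo_tool(slide=[[0,0,0.001],[0,0,0.0015],[0,0,0.0015]], dr=[[0,0,0],[0,0,0],[0,0,0]], jaw=[0.01,0.01,0.01])

```text
time_s: 13.75
tcp_pos: [0.5086, 0.0103, 0.2261]
orientation: [-3.141, -0.002, 3.141]
wrist_force: [0.6, -0.2, -2.3]
finger_gap: 0.0151
finger_force: 68.6
```

```bash
python3 f.py
```

```text
13.75 [0.5086 0.0103 0.2261] [-3.1411e+00 -1.7000e-03  3.1412e+00] [ 0.56 -0.23 -2.31] [ 0.001 -0.008 -0.033]
```

>>> servo_tool(slide=[[0,0,0.0005],[0,0,0.001],[0,0,0.001]], dr=[[0,0,0],[0,0,0],[0,0,0]], jaw=[0.01,0.01,0.01])

```text
time_s: 14.05
tcp_pos: [0.5086, 0.0102, 0.2252]
orientation: [-3.141, -0.002, 3.141]
wrist_force: [-0.6, 1.4, -2.1]
finger_gap: 0.0152
finger_force: 68.7
```

```bash
python3 f.py
```

```text
14.05 [0.5086 0.0102 0.2252] [-3.1412e+00 -1.7000e-03  3.1412e+00] [-0.62  1.38 -2.1 ] [-0.003  0.051 -0.015]
```

>>> servo_tool(slide=[[0,0,0.001],[0,0,0.001],[0,0,0.001]], dr=[[0,0,0],[0,0,0],[0,0,0]], jaw=[0.01,0.01,0.01])

```text
time_s: 14.35
tcp_pos: [0.5086, 0.0103, 0.2242]
orientation: [-3.141, -0.002, 3.141]
wrist_force: [0.3, -0.6, -1.6]
finger_gap: 0.015
finger_force: 68.8
```

```bash
python3 f.py; python3 - <<'E'
from h import *
s=bot.snapshot("scene"); f=s["frame"][150:330,120:300]
cv2.imwrite("pics/f.png",cv2.resize(f,(600,600),interpolation=2))
E
python3 f.py
```

```text
14.35 [0.5086 0.0103 0.2242] [-3.1412e+00 -1.7000e-03  3.1413e+00] [ 0.26 -0.62 -1.59] [ 0.015 -0.007 -0.014]
14.4 [0.5086 0.0103 0.2242] [-3.1412e+00 -1.6000e-03  3.1412e+00] [ 0.12  0.7  -1.76] [ 0.035  0.005 -0.017]
```

>>> servo_tool(slide=[[0,0,0],[0,0,0]], dr=[[0,0,0],[0,0,0]], jaw=[0.01,0.01])

```text
time_s: 14.6
tcp_pos: [0.5086, 0.0103, 0.2242]
orientation: [-3.141, -0.002, 3.141]
wrist_force: [0.2, 0.2, -1.6]
finger_gap: 0.015
finger_force: 68.8
```

```bash
python3 f.py
```

```text
14.6 [0.5086 0.0103 0.2242] [-3.1412e+00 -1.7000e-03  3.1412e+00] [ 0.25  0.22 -1.58] [-0.069 -0.03  -0.034]
```

View pics/f.png

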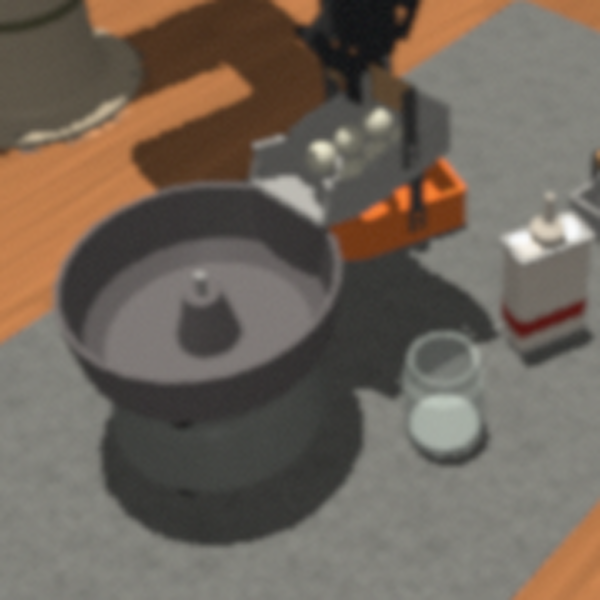

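The lip rests on the rim at about (320,215) in the crop at roughly 2.6 N, and the balls are still in. It has held for over 0.5 s. Next I work out the tip, pivoting about the rim with the load eased.

```bash
cat > t.py <<'E'
from h import *
P=np.array([-.077,.1654]); r=np.array([.0103,.2262])-P
def tcp(a):
    t=np.radians(a); c,s=np.cos(t),np.sin(t); return (.5086,P[0]+r[0]*c-r[1]*s,P[1]+r[0]*s+r[1]*c)
if __name__=="__main__":
  for L in ([0,2,4,6,8,10,12,14,16,18],[18,19.5,21,22.5,24,25.5,27,28.5,30,31.5,33,34.5,36],[36,37.5,39,40.5,42,43.5,45,46.5,48,50]):
    src=((.5086,.0103,.2242),180,0) if L[0]==0 else (tcp(L[0]),180,L[0])
    print([[float(x) for x in rel(tcp(a),180,a,src=src)[0]] for a in L[1:]])
E
python3 t.py
```

```text
[[-0.0, -0.0022, -0.005], [-0.0, -0.0045, -0.0079], [-0.0, -0.0068, -0.0108], [-0.0, -0.0093, -0.0136], [-0.0, -0.0119, -0.0162], [-0.0, -0.0145, -0.0188], [-0.0, -0.0173, -0.0213], [-0.0, -0.0201, -0.0237], [-0.0, -0.0231, -0.026]]
[[-0.0, -0.0016, -0.0023], [-0.0, -0.0033, -0.0045], [-0.0, -0.005, -0.0067], [-0.0, -0.0068, -0.0088], [-0.0, -0.0087, -0.0109], [-0.0, -0.0106, -0.0129], [-0.0, -0.0125, -0.0149], [-0.0, -0.0145, -0.0168], [-0.0, -0.0166, -0.0187], [-0.0, -0.0187, -0.0205], [-0.0, -0.0209, -0.0223], [-0.0, -0.0231, -0.024]]
[[-0.0, -0.0016, -0.0023], [-0.0, -0.0033, -0.0045], [-0.0, -0.005, -0.0067], [-0.0, -0.0068, -0.0088], [-0.0, -0.0087, -0.0109], [-0.0, -0.0106, -0.0129], [-0.0, -0.0125, -0.0149], [-0.0, -0.0145, -0.0168], [-0.0, -0.0173, -0.0193]]
```

>>> servo_tool(slide=[[0,0,-0.002],[0,-0.0022,-0.005],[0,-0.0045,-0.0079],[0,-0.0068,-0.0108],[0,-0.0093,-0.0136],[0,-0.0119,-0.0162],[0,-0.0145,-0.0188],[0,-0.0173,-0.0213],[0,-0.0201,-0.0237],[0,-0.0231,-0.026],[0,-0.0231,-0.026],[0,-0.0231,-0.026]], dr=[[0,0,0],[-2,0,0],[-4,0,0],[-6,0,0],[-8,0,0],[-10,0,0],[-12,0,0],[-14,0,0],[-16,0,0],[-18,0,0],[-18,0,0],[-18,0,0]], jaw=[0.01,0.01,0.01,0.01,0.01,0.01,0.01,0.01,0.01,0.01,0.01,0.01])

```text
time_s: 15.8
tcp_pos: [0.5086, -0.013, 0.25]
orientation: [2.828, -0.002, 3.141]
wrist_force: [0.5, 0.3, -3.7]
finger_gap: 0.015
finger_force: 68.5
```

```bash
python3 f.py; python3 -c "
from t import *
print(tcp(18), np.pi-np.radians(18))"
```

```text
15.8 [ 0.5086 -0.013   0.25  ] [ 2.8283e+00 -2.1000e-03  3.1407e+00] [ 0.49  0.26 -3.71] [-0.378  0.041  0.051]
(0.5086, np.float64(-0.012760999385429909), np.float64(0.25020141979967825)) 2.827433388230814
```

>>> servo_tool(slide=[[0,-0.0016,-0.0023],[0,-0.0033,-0.0045],[0,-0.005,-0.0067],[0,-0.0068,-0.0088],[0,-0.0087,-0.0109],[0,-0.0106,-0.0129],[0,-0.0125,-0.0149],[0,-0.0145,-0.0168],[0,-0.0166,-0.0187],[0,-0.0187,-0.0205],[0,-0.0209,-0.0223],[0,-0.0231,-0.024]], dr=[[-1.5,0,0],[-3,0,0],[-4.5,0,0],[-6,0,0],[-7.5,0,0],[-9,0,0],[-10.5,0,0],[-12,0,0],[-13.5,0,0],[-15,0,0],[-16.5,0,0],[-18,0,0]], jaw=[0.01,0.01,0.01,0.01,0.01,0.01,0.01,0.01,0.01,0.01,0.01,0.01])

```text
time_s: 17.0
tcp_pos: [0.5087, -0.0425, 0.266]
orientation: [2.512, -0.002, 3.141]
wrist_force: [0.3, -1.0, -1.2]
finger_gap: 0.0151
finger_force: 69.0
```

>>> servo_tool(slide=[[0,-0.0016,-0.0023],[0,-0.0033,-0.0045],[0,-0.005,-0.0067],[0,-0.0068,-0.0088],[0,-0.0087,-0.0109],[0,-0.0106,-0.0129],[0,-0.0125,-0.0149],[0,-0.0145,-0.0168],[0,-0.0173,-0.0193],[0,-0.0173,-0.0193],[0,-0.0173,-0.0193]], dr=[[-1.5,0,0],[-3,0,0],[-4.5,0,0],[-6,0,0],[-7.5,0,0],[-9,0,0],[-10.5,0,0],[-12,0,0],[-14,0,0],[-14,0,0],[-14,0,0]], jaw=[0.01,0.01,0.01,0.01,0.01,0.01,0.01,0.01,0.01,0.01,0.01])

```text
time_s: 18.1
tcp_pos: [0.5087, -0.0678, 0.2712]
orientation: [2.269, -0.002, 3.141]
wrist_force: [-1.7, -3.9, 1.8]
finger_gap: 0.0148
finger_force: 69.8
```

```bash
python3 f.py; python3 - <<'E'
from h import *
a=bot.snapshot("top")["frame"][130:270,310:450]
f=bot.snapshot("scene")["frame"][130:310,120:300]
cv2.imwrite("pics/g.png",np.hstack([cv2.resize(a,(400,400),interpolation=2),cv2.resize(f,(400,400),interpolation=2)]))
E
```

```text
18.1 [ 0.5087 -0.0678  0.2712] [ 2.2690e+00 -1.9000e-03  3.1407e+00] [-1.73 -3.87  1.79] [-1.213  0.045 -0.047]
```

View pics/g.png

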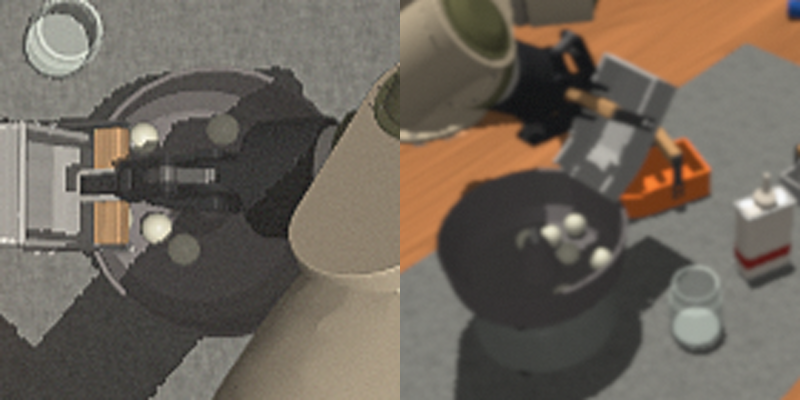

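Four balls show in the bowl, in the scene half around (570,245), with two more likely hidden. The pan floor looks empty. Contact is about 5.8 N, so I'm easing off 3 mm upward at once before counting.

>>> servo_tool(slide=[[0,0.0023,-0.0019],[0,0.0031,-0.0026],[0,0.0031,-0.0026],[0,0.0031,-0.0026]], dr=[[0,0,0],[0,0,0],[0,0,0],[0,0,0]], jaw=[0.01,0.01,0.01,0.01])

```text
time_s: 18.6
tcp_pos: [0.5086, -0.0672, 0.2753]
orientation: [2.269, -0.002, -3.142]
wrist_force: [0.6, -1.1, -1.3]
finger_gap: 0.0151
finger_force: 69.1
```

```bash
python3 f.py; python3 - <<'E'
from h import *
for c in("top","scene"):
    s=bot.snapshot(c); W=cloud(s)
    for d in bot.find_in(c,"ball0"):
        x,y=np.round(d["box"][:2]).astype(int); print(c,round(d["conf"],2),np.round(d["box"]),W[y,x].round(3))
from t import *
# untilt about raised lip, +20mm up & 12 mm back
src=(tuple(bot.state()["tcp_pos"]),180,50)
for a,u in ((46,.006),(40,.012),(34,.02),(28,.03),(22,.04),(15,.05),(8,.06),(0,.07),):
    p=np.array(tcp(a))+[0,u*.5,u]; x=rel(p,180,a,src=src); print(x[0].tolist(),x[1].tolist(),p.round(3))
E
```

```text
18.6 [ 0.5086 -0.0672  0.2753] [ 2.2688e+00 -2.0000e-03 -3.1416e+00] [ 0.58 -1.11 -1.26] [-0.985 -0.006 -0.027]
top 0.67 [376. 218.  11.  10.] [ 0.468 -0.169  0.118]
top 0.66 [363. 178.   8.   9.] [ 0.561 -0.138  0.121]
top 0.64 [367. 209.   9.   5.] [ 0.489 -0.147  0.121]
top 0.56 [390. 176.   9.  11.] [ 0.567 -0.201  0.119]
scene 0.66 [198. 230.   7.   6.] [ 0.503 -0.118  0.119]
scene 0.46 [188. 234.  14.   8.] [ 0.493 -0.145  0.118]
scene 0.45 [194. 243.   9.  10.] [ 0.528 -0.156  0.116]
[-0.0, 0.0075, 0.0071] [4.0, 0.0, -0.0] [ 0.509 -0.057  0.276]
[-0.0, 0.0192, 0.0154] [10.0, 0.0, -0.0] [ 0.509 -0.043  0.28 ]
[-0.0, 0.0321, 0.0237] [16.0, -0.0, 0.0] [ 0.509 -0.029  0.285]
[-0.0, 0.046, 0.0318] [22.0, 0.0, -0.0] [ 0.509 -0.013  0.29 ]
[-0.0, 0.0588, 0.0402] [28.0, 0.0, 0.0] [0.509 0.001 0.294]
[-0.0, 0.0704, 0.0505] [35.0, 0.0, -0.0] [0.509 0.017 0.297]
[-0.0, 0.0805, 0.0609] [42.0, 0.0, 0.0] [0.509 0.031 0.298]
[-0.0, 0.0885, 0.0729] [50.0, 0.0, 0.0] [0.509 0.045 0.296]
```

Six distinct ball positions have been measured in the bowl. Untilting and backing off next.

>>> servo_tool(slide=[[0,0.0075,0.0071],[0,0.0192,0.0154],[0,0.0321,0.0237],[0,0.046,0.0318],[0,0.0588,0.0402],[0,0.0704,0.0505],[0,0.0805,0.0609],[0,0.0885,0.0729],[0,0.0885,0.0729]], dr=[[4,0,0],[10,0,0],[16,0,0],[22,0,0],[28,0,0],[35,0,0],[42,0,0],[50,0,0],[50,0,0]], jaw=[0.01,0.01,0.01,0.01,0.01,0.01,0.01,0.01,0.01])

```text
time_s: 19.7
tcp_pos: [0.5079, 0.0491, 0.2963]
orientation: [-3.14, -0.002, -3.136]
wrist_force: [-0.3, 0.2, -2.7]
finger_gap: 0.0152
finger_force: 69.1
```

```bash
python3 f.py; python3 - <<'E'
from h import *
a=((.487,.148,.275),128,0);b=((.465,.2515,.20),75.4,0)
print(rel(*a)); print(rel(*b,src=a))
E
```

```text
19.7 [0.5079 0.0491 0.2963] [-3.1400e+00 -2.4000e-03 -3.1361e+00] [-0.3   0.21 -2.7 ] [ 0.042 -0.008  0.034]
(array([0.0203, 0.099 , 0.0211]), array([-0.15, -0.09, 52.31]))
(array([0.0951, 0.0464, 0.075 ]), array([ 0. , -0. , 52.6]))
```

>>> servo_tool(slide=[[0.003,0.014,0.003],[0.006,0.028,0.006],[0.009,0.042,0.009],[0.012,0.057,0.012],[0.014,0.071,0.015],[0.017,0.085,0.018],[0.02,0.099,0.021]], dr=[[0,0,7.5],[0,0,15],[0,0,22.5],[0,0,30],[0,0,37.5],[0,0,45],[0,0,52.3]], jaw=[0.01,0.01,0.01,0.01,0.01,0.01,0.01])

```text
time_s: 20.4
tcp_pos: [0.4882, 0.1445, 0.2745]
orientation: [-3.139, -0.004, 2.222]
wrist_force: [-0.2, -0.3, -1.5]
finger_gap: 0.0152
finger_force: 69.1
```

>>> servo_tool(slide=[[0.0136,0.0066,0.0107],[0.027,0.0133,0.0214],[0.041,0.02,0.032],[0.054,0.0265,0.043],[0.068,0.033,0.0535],[0.0815,0.04,0.064],[0.095,0.0464,0.075],[0.095,0.0464,0.075],[0.095,0.0464,0.075]], dr=[[0,0,7.5],[0,0,15],[0,0,22.5],[0,0,30],[0,0,37.5],[0,0,45],[0,0,52.6],[0,0,52.6],[0,0,52.6]], jaw=[0.01,0.01,0.01,0.01,0.01,0.01,0.01,0.01,0.01])

```text
time_s: 21.3
tcp_pos: [0.4672, 0.2473, 0.2]
orientation: [-3.138, 0.001, 1.313]
wrist_force: [-0.7, -0.7, -2.7]
finger_gap: 0.0149
finger_force: 69.0
```

```bash
python3 f.py; python3 - <<'E'
from h import *
print(rel((.465,.2515,.0775),75.4))
a=bot.snapshot("top")["frame"][130:300,150:450]
f=bot.snapshot("scene")["frame"][130:310,120:340]
cv2.imwrite("pics/i.png",np.hstack([cv2.resize(a,(450,300),interpolation=2),cv2.resize(f,(350,300),interpolation=2)]))
E
```

```text
21.3 [0.4672 0.2473 0.2   ] [-3.1383e+00  8.0000e-04  1.3130e+00] [-0.72 -0.7  -2.71] [-0.008 -0.049  0.037]
(array([ 0.0036, -0.0028,  0.1226]), array([-0.19,  0.05, -0.17]))
```

View pics/i.png

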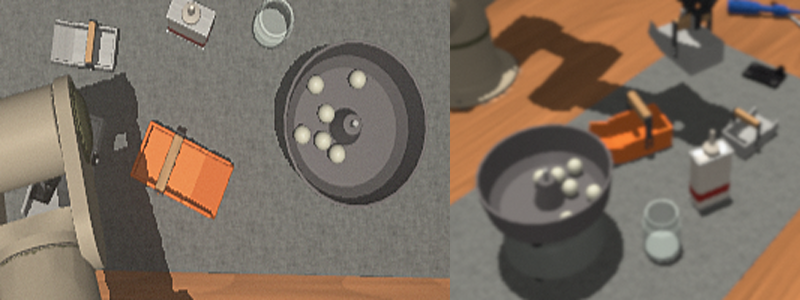

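The top half shows all six balls in the bowl, between about (303,134) and (358,79), and the bystanders in place. Setting the pan down.

>>> servo_tool(slide=[[0.003,-0.003,0.02],[0.003,-0.003,0.045],[0.003,-0.003,0.07],[0.003,-0.003,0.09],[0.003,-0.003,0.105],[0.003,-0.003,0.115],[0.003,-0.003,0.12],[0.003,-0.003,0.123],[0.003,-0.003,0.1245],[0.003,-0.003,0.1255],[0.003,-0.003,0.1255]], dr=[[-0.2,0,0],[-0.2,0,0],[-0.2,0,0],[-0.2,0,0],[-0.2,0,0],[-0.2,0,0],[-0.2,0,0],[-0.2,0,0],[-0.2,0,0],[-0.2,0,0],[-0.2,0,0]], jaw=[0.01,0.01,0.01,0.01,0.01,0.01,0.01,0.01,0.01,0.01,0.01])

```text
time_s: 22.5
tcp_pos: [0.465, 0.2514, 0.075]
orientation: [3.139, 0.001, 1.31]
wrist_force: [-1.0, 0.1, -2.7]
finger_gap: 0.015
finger_force: 69.0
```

```bash
python3 f.py
```

```text
22.5 [0.465  0.2514 0.075 ] [3.1393e+00 5.0000e-04 1.3104e+00] [-0.99  0.14 -2.65] [ 0.01  -0.067  0.003]
```

>>> servo_tool(slide=[[0,0,0.001],[0,0,0.0015],[0,0,0.0015]], dr=[[0,0,0],[0,0,0],[0,0,0]], jaw=[0.01,0.01,0.01])

```text
time_s: 22.8
tcp_pos: [0.4654, 0.2514, 0.0739]
orientation: [3.139, 0.0, 1.31]
wrist_force: [0.4, -0.2, 4.1]
finger_gap: 0.0149
finger_force: 70.0
```

>>> servo_tool(slide=[[0,0,0],[0,0,0],[0,0,0],[0,0,0],[0,0,0],[0,0,0],[0,0,0],[0,0,0],[0,0,0],[0,0,0]], dr=[[0,0,0],[0,0,0],[0,0,0],[0,0,0],[0,0,0],[0,0,0],[0,0,0],[0,0,0],[0,0,0],[0,0,0]], jaw=[0.02,0.03,0.045,0.06,0.075,0.085,0.085,0.085,0.085,0.085])

```text
time_s: 23.8
tcp_pos: [0.4649, 0.2513, 0.0732]
orientation: [3.14, 0.001, 1.31]
wrist_force: [-0.3, -0.4, 0.3]
finger_gap: 0.0848
finger_force: 0.0
```

>>> servo_tool(slide=[[0,0,-0.01],[0,0,-0.03],[0,0,-0.05],[0,0,-0.075],[0,0,-0.1],[0,0,-0.125],[0,0,-0.15],[0,0,-0.15],[0,0,-0.15],[0,0,-0.15]], dr=[[0,0,0],[0,0,0],[0,0,0],[0,0,0],[0,0,0],[0,0,0],[0,0,0],[0,0,0],[0,0,0],[0,0,0]], jaw=[0.085,0.085,0.085,0.085,0.085,0.085,0.085,0.085,0.085,0.085])

```text
time_s: 24.8
tcp_pos: [0.4642, 0.2514, 0.2225]
orientation: [3.141, 0.002, 1.31]
wrist_force: [0.0, -0.3, 0.2]
finger_gap: 0.0852
finger_force: 0.0
```

```bash
python3 f.py; python3 - <<'E'
from h import *
s=bot.snapshot("scene");f=s["frame"][110:310,120:340]
cv2.imwrite("pics/j.png",cv2.resize(f,(660,600),interpolation=2))
W=cloud(s)
m=(np.hypot(W[...,0]-.464,W[...,1]-.251)<.07)&(W[...,2]>.075)&(W[...,2]<.11); print(W[m].mean(0),np.percentile(W[m][:,2],95))
E
```

```text
24.8 [0.4642 0.2514 0.2225] [3.1411e+00 1.6000e-03 1.3104e+00] [ 0.01 -0.3   0.19] [0.063 0.002 0.008]
[0.46658984 0.24639039 0.09036598] 0.09875099167886248
```

View pics/j.png

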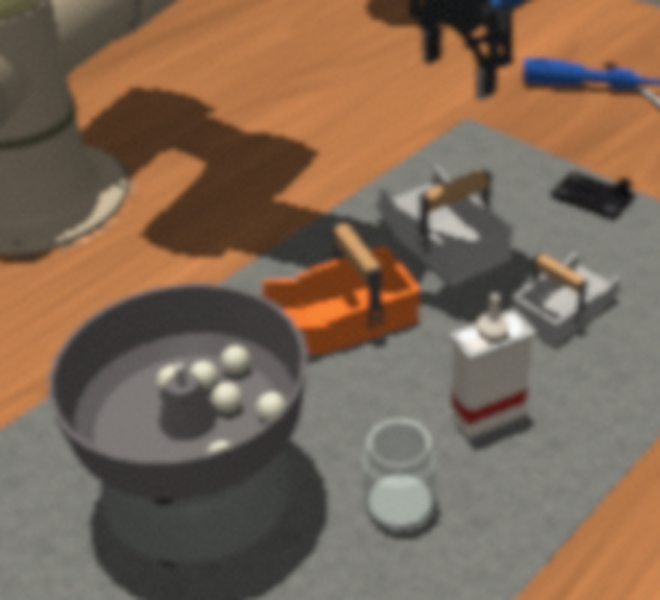

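The pan stands upright and empty at crop (445,230), with the gripper clear above it. Six balls are in the bowl around (220,390).

```bash
python3 -c "
from station import bot
print(bot.job_done())"
```

```text
the job is handed in; nothing more can be done
None
```

I handed the job in: all six balls are in the tumbler's bowl, the empty pan stands released and upright on the bench, and the tin, jar and bracket look untouched; the judge returned no verdict.

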